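Weigh the can from the back of the storage board

TASK

Weigh the lidded sample can that stands hemmed in on the storage board. First clear the bottle and the two plungers round it to the side tray, leaving the can where it is; then, with all three standing in the tray, set the can in the middle of the balance pan, and finally stand the bottle and both plungers back, each centred on the very pad it came from. Leave the can on the pan, and keep everything upright throughout.

Things in the scene. Friction and masses are not known exactly. Their poses are not given: they have to be found in the camera images.
- bottle_mid (a point): Loose dark brown reagent bottle with a black screw cap, 118 mm tall, 0.22 kg; round body 60 mm in diameter up to 75 mm above its foot, a shoulder that narrows to 24 mm at 100 mm, then the fixed cap, 31 mm in diameter, from 100 to 118 mm. It can be carried by the cap (fingertips closing just under or at the cap's lower edge, 15 to 18 mm below the top) or by the body. The point is its centre, 59 mm above its foot; z up.
- long_plunger_mid (a point): The longer of the two loose plungers: a steel body on a round foot 43 mm in diameter (41 mm wide up to 43 mm, 19 to 23 mm from 59 to 110 mm), an 8 mm stem and a red ball of 29 mm diameter on top. 166 mm tall, 0.32 kg; the ball's centre is 152 mm above the foot; best gripped by the ball. The point is its centre, 83 mm above its foot (69 mm below the ball's centre); z up.
- short_plunger_mid (a point): The shorter of the two loose plungers, of the same shape with a foot 43 mm in diameter and a black ball of 29 mm diameter. 125 mm tall, about 0.3 kg; the ball's centre is 111 mm above the foot; best gripped by the ball. The point is its centre, 62.5 mm above its foot (48.5 mm below the ball's centre); z up.
- can_mid (a point): The loose sample can to be weighed: round, pale metal, with a fixed press lid that has a small label on top, 41 mm tall, 52 mm in diameter below and 55 mm at the lid (the top 11 mm), 0.045 kg. It stands on the board itself, 20 mm behind the board's centre, 68 mm from the centre of each of the three pads. The point is its centre, 20.5 mm above its underside. A second, similar can that stands off the board is not part of the job.
- pad_bottle: Fixed black rubber disc on the board, 74 mm in diameter, 2 mm thick: the bottle's pad (the bottle stands on it at the start). The three pads lie in front of the can and to its left and right; which pad lies where is shuffled. Origin at the centre of its underside, its top 2 mm above; axes as the board's.
- pad_long: Fixed black rubber disc on the board, 60 mm in diameter, 2 mm thick: the longer plunger's pad (it stands on it at the start). Origin at the centre of its underside; axes as the board's.
- pad_short: Fixed black rubber disc on the board, 60 mm in diameter, 2 mm thick: the shorter plunger's pad (it stands on it at the start). Origin at the centre of its underside; axes as the board's.
- board: Fixed grey storage board, 210 mm (its x) by 224 mm (its y), top 8 mm above the worktop, with a steel back rail 30 mm high, 98 mm behind its centre. Origin at the centre of its underside; x points to its back (away from the robot when square), y to its left. A small brass weight and a rubber bung stand on its front corners and are not part of the job.
- side_tray: Fixed shallow white tray, 140 mm (its x) by 220 mm (its y), walls 16 mm high and 4 mm thick, floor 4 mm above the worktop: the side area, big enough for all three in a row along its y, 70 mm apart. It lies left or right of the board. Origin at the centre of its underside.
- pan (a point): Centre of the top of the balance's round steel pan, 96 mm in diameter, 62 mm above the worktop; fixed (it does not sink). The balance is a grey box, 190 by 170 mm and 46 mm high, on the side of the board away from the tray; its display side faces the robot. z up.

How it is judged (in metres and radians):
On the way, in this order (a step that is already met when the one before it is completed fails the run):
1. the bottle and both plungers stand upright and still in the side tray, the can still in its place on the board (x of bottle_mid in the frame of side_tray between -0.065 and 0.065 m and y of bottle_mid in the frame of side_tray between -0.105 and 0.105 m and z of bottle_mid in the frame of side_tray between 0.051 and 0.071 m and angle between each of bottle_mid, long_plunger_mid, short_plunger_mid's own z axis and vertical below 0.1 rad and linear speed of each of bottle, long_plunger, short_plunger below 0.03 m/s and x of long_plunger_mid in the frame of side_tray between -0.065 and 0.065 m and y of long_plunger_mid in the frame of side_tray between -0.105 and 0.105 m and z of long_plunger_mid in the frame of side_tray between 0.075 and 0.095 m and x of short_plunger_mid in the frame of side_tray between -0.065 and 0.065 m and y of short_plunger_mid in the frame of side_tray between -0.105 and 0.105 m and z of short_plunger_mid in the frame of side_tray between 0.0545 and 0.0745 m and distance of can_mid from where it was at the start of the episode below 0.03 m), for 0.2 s.
2. the can stands on the middle of the balance pan while the other three still stand in the tray (x of bottle_mid in the frame of side_tray between -0.065 and 0.065 m and y of bottle_mid in the frame of side_tray between -0.105 and 0.105 m and z of bottle_mid in the frame of side_tray between 0.051 and 0.071 m and angle between each of bottle_mid, long_plunger_mid, short_plunger_mid, can_mid's own z axis and vertical below 0.1 rad and linear speed of each of bottle, long_plunger, short_plunger, can below 0.03 m/s and x of long_plunger_mid in the frame of side_tray between -0.065 and 0.065 m and y of long_plunger_mid in the frame of side_tray between -0.105 and 0.105 m and z of long_plunger_mid in the frame of side_tray between 0.075 and 0.095 m and x of short_plunger_mid in the frame of side_tray between -0.065 and 0.065 m and y of short_plunger_mid in the frame of side_tray between -0.105 and 0.105 m and z of short_plunger_mid in the frame of side_tray between 0.0545 and 0.0745 m and horizontal distance between can_mid and pan below 0.015 m and z of can_mid in the frame of pan between 0.0165 and 0.0265 m), for 0.2 s.
At the end, for the whole second after the job is handed in: The can stands upright on the balance pan, its centre within 15 mm of the pan's centre; the bottle, the longer and the shorter plunger each stand upright (within 0.1 rad) on their own pads, centres within 12 mm of the pad's centre; all at rest (horizontal distance between bottle_mid and pad_bottle below 0.012 m and z of bottle_mid in the frame of pad_bottle between 0.055 and 0.067 m and angle between each of bottle_mid, long_plunger_mid, short_plunger_mid, can_mid's own z axis and vertical below 0.1 rad and linear speed of each of bottle, long_plunger, short_plunger, can below 0.03 m/s and horizontal distance between long_plunger_mid and pad_long below 0.012 m and z of long_plunger_mid in the frame of pad_long between 0.079 and 0.091 m and horizontal distance between short_plunger_mid and pad_short below 0.012 m and z of short_plunger_mid in the frame of pad_short between 0.0585 and 0.0705 m and horizontal distance between can_mid and pan below 0.015 m and z of can_mid in the frame of pan between 0.0165 and 0.0265 m); the robot touches nothing.
It fails at once if the bottle, a plunger or the can is tipped over (tilted more than 0.8 rad) (angle between any of bottle_mid, long_plunger_mid, short_plunger_mid, can_mid's own z axis and vertical above 0.8 rad).
It also fails if it takes over 147 s, if anything falls off the work surface, if the arm or the gripper's body presses on something with over 40 N, if the wrist force passes 120 N, or if a joint passes its speed limit or range.

ROBOT

A 6-joint arm with a two-finger parallel gripper is mounted at the origin on a cart in front of the work surface, level with it; the furniture and walls round the work are solid. World frame = base frame: x ahead of the robot, y to its left, z up, the work surface at z = 0. Lengths are in mm, angles in degrees, forces in N, time in s.
With the tool pointing down it reaches from about 350 to 850 mm from the base axis. Payload 8.1 kg.
Tool frame: the origin (TCP) lies on the centre line of the jaws, within the pads' length; the fingertips stand 19 mm ahead of it and the grasp point (between the pads) is the TCP; z points along the fingers, y is the direction in which the jaws open and shut (so a half turn about z gives the same grasp; the last joint's range is limited). The gripper opens to 85 mm and grips with 20 to 120 N. Pads are 22 mm wide; open, the fingers measure 114 mm over their backs; the gripper's body (76 mm by 85 mm) begins 54 mm behind the grasp point. The pads swing forward as they close: fully open they stand 13 mm farther back than shut.
Start: joints at [68.617, 7.471, 85.268, -0, 87.261, -4.893], TCP at [170.284, 575.334, 250.292] pointing down, gripper open.
Joint ranges: [-169.43, 169.43], [-51.17, 129.36], [1.28, 143.12], [-76.62, 256.62], [0, 156.53], [-152.29, 152.29]. Speed limits (degrees/s): [136.94, 136.94, 159.86, 180, 180, 180].

INTERFACE

Orientations are given as [roll, pitch, yaw] about the fixed x, y, z axes, in that order (R = Rz(yaw) Ry(pitch) Rx(roll)).
In Python, from bench import r, viewer gives the robot as it stands.
- The arm moves only by the tool carry_out, never from a script. Its argument "commands" is a list that holds one entry, the list of rows, each a list of 7 numbers: the finger opening in mm, from 0 to 85.4, then the shift along the tool's x, y, z in mm, then the turn, a rotation vector about the tool's x, y, z in degrees. A call has 1 to 5 rows; each row is the pose to reach, as a shift and turn from the pose commanded when the call began, along the tool's axes at that moment; what a row does not reach only later rows make up. A row lasts 1/8 s, in which the tool goes at most 62.5 mm and 10.7 degrees, less where a joint would pass 70% of its speed; a pose out of reach is approached as far as the arm can. A call with a gripper value outside its range is refused whole. The fingers move at their own pace and stop on an object; "grip_force" is the grip in N (left out, the last holds). Time passes only in rows, so rows that repeat a pose let the fingers close. It gives the time, the measured TCP pose, the force and the opening at its end, in the units of the state.
- r.sense(): the state, without advancing time (a new reading comes with each control period).
- viewer.snapshot(name): name is "side" or "top" or "wrist"; returns the picture (420x560x3 uint8, red, green, blue); there is no depth.
- viewer.calibration(name): a dict with "camera_matrix" (3x3 intrinsics, pixels), "rvec" (rotation vector, rad) and "tvec" (3), from world to camera coordinates, as OpenCV has them. Camera axes: x right, y down, z forward; pixel columns grow to the right and rows downward; lengths in mm; the calibration is good to about 2 mm. A picture is of the moment at which its call begins: read the wrist's pose just before it. calibration takes no time and is no camera call; for the wrist camera it gives the pose at the moment of the call.
- r.hand_in(): hands the job in, once; it reports no verdict.
The state is a dict: "time": time; "joint_pos": joint angles; "qd": joint speeds; "joint_efforts": joint torques, N m; "tool_pos": TCP position; "tcp_rot": TCP orientation; "ft_force": force on the tool from outside, world axes, zero at the start; "wrist_torque": the same for the moment, N m; "finger_gap": finger opening in mm.
Only numpy, scipy, OpenCV 4.12 (cv2) and the standard library are available. Lean on these libraries where they do the work, as an engineer would, in place of code of your own. Each camera call takes 0.05 s, during which the arm holds its last target. There are 200 camera calls.

## Working session

There is one attempt and no reset: what is moved stays moved. The work goes in short steps, Python scripts to look and compute and a tool call to move; the robot and the scene stay as the last step left them, time stands still between calls to the robot, and variables do not carry over. Pictures are saved under pics/ and viewed, about 12 in all and at most 16, crops included, and the job is handed in when it is done.

Besides the shell and the picture viewer there is one more tool, called after ">>>" as a command line: name --argument value ..., lists and objects as JSON in quotes. carry_out: Moves the arm, as the interface text tells. Its arguments: {"type":"object","properties":{"commands":{"type":"array","items":{"type":"array","items":{"type":"array","items":{"type":"number"}}}},"grip_force":{"type":"number"}},"required":["commands"]}

```bash
mkdir -p pics; ls; python3 - <<'E'
from bench import r, viewer
import cv2, numpy as np
s=r.sense()
print(s)
for n in ("side","top"):
    c=viewer.calibration(n); im=viewer.snapshot(n)
    cv2.imwrite(f"pics/{n}0.png",im[:,:,::-1])
    R=cv2.Rodrigues(np.array(c["rvec"],float))[0]
    print(n,np.array(c["camera_matrix"]).round(1).tolist(),(-R.T@np.array(c["tvec"]).ravel()).round(0),R.round(3).tolist())
a=cv2.imread("pics/side0.png");b=cv2.imread("pics/top0.png")
E
```

```text
pics
{'time': 0.0, 'joint_pos': array([ 6.86178261e+01,  7.51629860e+00,  8.53279964e+01,  8.74830827e-05,
        8.72618977e+01, -4.89419979e+00]), 'qd': array([-0.12554161, -0.01460976, -0.03855522, -0.12955387,  0.06308119,
       -0.02497357]), 'joint_efforts': array([-3.38918413e-03, -5.69397712e+01, -5.00550163e+01, -8.54927603e-04,
        1.50289916e-02, -6.41473008e-06]), 'tool_pos': array([170.09222092, 574.85628058, 249.24428572]), 'tcp_rot': array([-1.79894202e+02, -9.14699730e-03,  1.63512013e+02]), 'ft_force': array([ 0.38145437, -0.25520246,  0.95119187]), 'wrist_torque': array([ 0.06442216, -0.02822591,  0.03717822]), 'finger_gap': 85.42977268743896}
side [[454.6, 0.0, 279.9], [0.0, 454.6, 207.1], [0.0, 0.0, 1.0]] [ 259. 1142.  597.] [[-0.967, -0.253, 0.011], [-0.107, 0.368, -0.924], [0.229, -0.895, -0.383]]
top [[403.6, 0.0, 282.8], [0.0, 403.6, 206.5], [0.0, 0.0, 1.0]] [470.  -8. 998.] [[0.017, -1.0, -0.013], [-0.995, -0.015, -0.097], [0.097, 0.014, -0.995]]
```

View pics/top0.png

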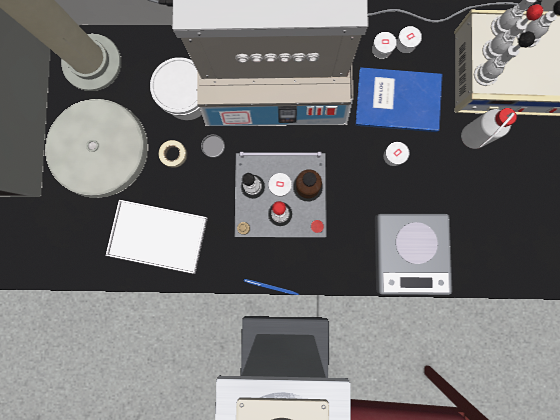

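View pics/side0.png

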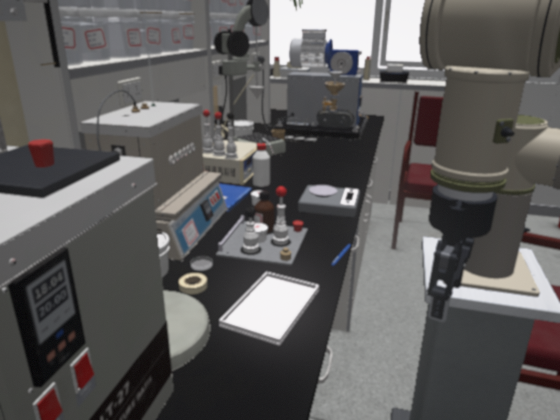

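Top view: the long plunger (red ball) is at about (279,208), in front of the can (280,184). The short plunger is left at (248,180) and the bottle right at (308,183). The tray is around (157,236) and the pan around (417,243). The side view shows the same layout with the red ball at (281,191). Next I measure from these two views.

```bash
cat > h.py <<'E'
import cv2, numpy as np
def cal(v,n):
    c=v.calibration(n); return [np.array(c[k],float) for k in ("camera_matrix","rvec","tvec")]
def ray(c,uv):
    K,rv,t=c; R=cv2.Rodrigues(rv)[0]
    d=R.T@np.linalg.inv(K)@np.array([uv[0],uv[1],1.]); return -R.T@t.ravel(), d/np.linalg.norm(d)
def plane(c,uv,z):
    o,d=ray(c,uv); return o+d*(z-o[2])/d[2]
def tri(c1,p1,c2,p2):
    (o1,d1),(o2,d2)=ray(c1,p1),ray(c2,p2)
    s=np.linalg.lstsq(np.c_[d1,-d2],o2-o1,rcond=None)[0]
    a,b=o1+s[0]*d1,o2+s[1]*d2; return (a+b)/2,np.linalg.norm(a-b)
def proj(c,P): return cv2.projectPoints(np.array([P],float),c[1],c[2],c[0],None)[0].ravel()
def blobs(m,amin=20,amax=1e9):
    n,_,st,ce=cv2.connectedComponentsWithStats(m.astype(np.uint8))
    return [(ce[i].round(1).tolist(),st[i].tolist()) for i in range(1,n) if amin<=st[i][4]<=amax]
def red(im): 
    i=im.astype(int); return (i[:,:,0]>110)&(i[:,:,0]-i[:,:,1]>70)&(i[:,:,0]-i[:,:,2]>60)
E
python3 - <<'E'
from h import *
from bench import viewer as v
T,S=cal(v,"top"),cal(v,"side")
t=cv2.imread("pics/top0.png")[:,:,::-1];s=cv2.imread("pics/side0.png")[:,:,::-1]
rt=[b for b in blobs(red(t)) if 180<b[0][1]<240 and 230<b[0][0]<340]; rs=[b for b in blobs(red(s),8) if 170<b[0][1]<240 and 240<b[0][0]<320]
print(rt,rs)
for a in rt:
  for b in rs: print(a[0],b[0],*tri(T,a[0],S,b[0]))
# tray
g=t.min(2)>215
for ce,st in blobs(g[:, :],2000):
    m=np.zeros(g.shape,np.uint8)
    if 100<ce[0]<210 and 200<ce[1]<280:
        n,l=cv2.connectedComponents(g.astype(np.uint8)); k=l[int(ce[1]),int(ce[0])]
        c=max(cv2.findContours((l==k).astype(np.uint8),0,1)[0],key=cv2.contourArea)
        rr=cv2.minAreaRect(c); print("tray",rr)
        P=np.array([plane(T,p,16)[:2] for p in cv2.boxPoints(rr)]);print(P.round(0).tolist(),P.mean(0))
for nm,uv,z in (("short",(249,180),121),("bottle",(309,180),128),("long",(279,208),162),("can",(280,184),49),("pan",(417,243),62)): print(nm,plane(T,uv,z).round(0))
E
```

```text
[([279.4, 183.7], [276, 181, 8, 6, 27]), ([278.6, 207.7], [272, 202, 14, 13, 140]), ([316.5, 225.9], [311, 220, 12, 13, 123])] [([280.9, 189.1], [277, 186, 9, 7, 48]), ([297.7, 222.5], [294, 221, 9, 4, 33])]
[279.4, 183.7] [280.9, 189.1] [573.58655836   7.03752412 166.60833594] 51.27371969556031
[279.4, 183.7] [297.7, 222.5] [555.72121112   6.18807177  74.93014275] 114.73261860351867
[278.6, 207.7] [280.9, 189.1] [547.5248935   12.43637036 166.56684819] 2.7371322823859283
[278.6, 207.7] [297.7, 222.5] [527.82916492  10.07424348  72.09446943] 60.42398134776208
[316.5, 225.9] [280.9, 189.1] [538.68099289 -61.89857046 139.6618409 ] 51.10700401067988
[316.5, 225.9] [297.7, 222.5] [517.28441362 -75.80733502  31.46245086] 4.049800787063149
tray ((156.04273986816406, 235.93527221679688), (88.38159942626953, 57.58631134033203), 11.633633613586426)
[[441.0, 431.0], [579.0, 411.0], [538.0, 196.0], [402.0, 219.0]] [489.84790269 314.21481069]
short [613.  80. 121.]
bottle [614. -51. 128.]
long [549.  12. 162.]
can [617.  13.  49.]
pan [ 482. -305.   62.]
```

>>> carry_out --commands '[[[85,-40,-30,-24,0,0,10],[85,-80,-60,-48,0,0,20],[85,-120,-90,-72,0,0,30],[85,-160,-120,-96,0,0,40],[85,-200,-150,-120,0,0,50]]]'

```text
time: 0.72
tool_pos: [320.0, 373.2, 370.7]
tcp_rot: [-180.0, 0.0, 113.2]
ft_force: [0.4, 1.0, 0.1]
finger_gap: 85.0
```

>>> carry_out --commands '[[[85,-43,8,0,0,0,6],[85,-86,16,0,0,0,12],[85,-129,23,0,0,0,18],[85,-172,31,0,0,0,23.51],[85,-213,38,0,0,0,23.51]]]'

```text
time: 1.35
tool_pos: [439.8, 193.2, 369.9]
tcp_rot: [-180.0, 0.0, 89.9]
ft_force: [0.3, 0.1, -0.1]
finger_gap: 85.2
```

>>> carry_out --commands '[[[85,-45,25,0,0,0,0],[85,-90,50,0,0,0,0],[85,-135,75,0,0,0,0],[85,-180,100,0,0,0,0],[85,-180,100,0,0,0,0]]]'

```text
time: 1.98
tool_pos: [540.0, 11.5, 369.0]
tcp_rot: [-179.9, 0.0, 89.8]
ft_force: [-1.1, -0.1, -0.2]
finger_gap: 84.7
```

```bash
python3 - <<'E'
from h import *
from bench import r,viewer as v
s=r.sense();print(s["time"],s["tool_pos"],s["tcp_rot"])
C=cal(v,"wrist");im=v.snapshot("wrist");cv2.imwrite("pics/w1.png",im[:,:,::-1])
R=cv2.Rodrigues(C[1])[0];print(C[0].round(1).tolist(),(-R.T@C[2].ravel()).round(1),R.round(3).tolist())
for P in ((547,12,162),(613,80,121),(614,-51,128),(617,13,49)):print(proj(C,P).round(0))
np.savez("w1.npz",K=C[0],r=C[1],t=C[2])
E
```

```text
1.975 [539.97386352  11.4557458  368.95340335] [-1.79880610e+02  3.51790407e-02  8.97506513e+01]
[[299.5, 0.0, 280.8], [0.0, 299.5, 212.9], [0.0, 0.0, 1.0]] [541.9  93.9 493.9] [[1.0, -0.004, -0.002], [-0.003, -0.945, 0.326], [-0.003, -0.326, -0.945]]
[286. 186.]
[341. 121.]
[337. 226.]
[332. 167.]
```

View pics/w1.png

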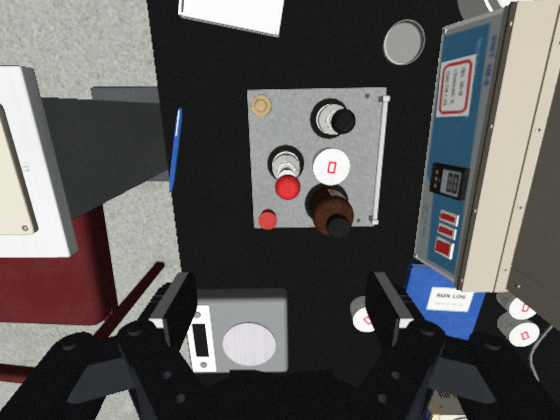

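Wrist view: red ball at (288,187), black ball at (343,121), bottle cap at (337,226) and can label at (332,167), all close to the predicted positions. I'll take a second wrist position for triangulation.

>>> carry_out --commands '[[[85,40,10,0,0,0,0],[85,80,20,0,0,0,0],[85,120,30,0,0,0,0],[85,120,30,0,0,0,0],[85,120,30,0,0,0,0]]]'

```text
time: 2.65
tool_pos: [568.7, 135.3, 370.2]
tcp_rot: [-180.0, 0.0, 90.1]
ft_force: [0.2, -0.5, -0.4]
finger_gap: 85.1
```

```bash
cat >> h.py <<'E'
def dark_ball(im,uv,rad,th=45):
    m=np.zeros(im.shape[:2],bool); x,y=map(int,uv); m[y-rad:y+rad,x-rad:x+rad]=im[y-rad:y+rad,x-rad:x+rad].max(2)<th
    return blobs(m,30)
def shot(v,n,name):
    C=cal(v,n); im=v.snapshot(n); cv2.imwrite(f"pics/{name}.png",im[:,:,::-1]); np.savez(f"{name}.npz",*C); return C,im
E
python3 - <<'E'
from h import *
from bench import r,viewer as v
s=r.sense();print(s["time"],s["tool_pos"],s["tcp_rot"])
C,im=shot(v,"wrist","w2")
z=np.load("w1.npz");C1=[z["K"],z["r"],z["t"]];i1=cv2.imread("pics/w1.png")[:,:,::-1]
for c,i in ((C1,i1),(C,im)):
    print([ (b[0],b[1][2:]) for b in blobs(red(i),15,2000) if 200<b[0][0]<400 and 60<b[0][1]<380])
    for P,k in (((613,80,121),22),((614,-51,128),26)):
        u=proj(c,P); print(u.round(),dark_ball(i,u,k))
    print('pan',proj(c,(482,-305,62)).round())
u=proj(C,(570,10,80)).astype(int);print(u)
cv2.imwrite("pics/z2.png",cv2.resize(np.vstack([i1[80:240,240:400],im[u[1]-80:u[1]+80,u[0]-80:u[0]+80]])[:,:,::-1],None,fx=1.8,fy=1.8,interpolation=2))
cv2.imwrite("pics/z2.png",cv2.resize(np.hstack([i1[80:240,240:400],im[u[1]-80:u[1]+80,u[0]-80:u[0]+80]])[:,:,::-1],None,fx=2.5,fy=2.5,interpolation=cv2.INTER_CUBIC))
E
```

```text
2.65 [568.69878698 135.32780177 370.1913411 ] [-1.79973672e+02  1.37058572e-02  9.00991832e+01]
[([331.7, 166.6], [10, 12, 49]), ([287.4, 187.0], [24, 24, 461]), ([267.1, 220.4], [19, 18, 266]), ([366.6, 319.9], [7, 8, 19])]
[341. 121.] [([329.1, 102.3], [319, 99, 26, 10, 107]), ([340.8, 122.5], [319, 108, 36, 30, 505])]
[337. 226.] [([314.3, 206.2], [310, 200, 17, 19, 140]), ([336.5, 236.2], [310, 213, 52, 39, 1489])]
pan [249. 344.]
[([309.0, 242.5], [9, 10, 45]), ([258.8, 284.3], [31, 19, 443]), ([345.7, 372.0], [9, 7, 26])]
[313. 219.] [([293.6, 201.9], [291, 197, 7, 13, 41]), ([314.4, 219.1], [304, 209, 21, 21, 334])]
[311. 305.] [([309.6, 310.2], [284, 279, 52, 52, 2039])]
pan [235. 395.]
[280 252]
```

View pics/z2.png

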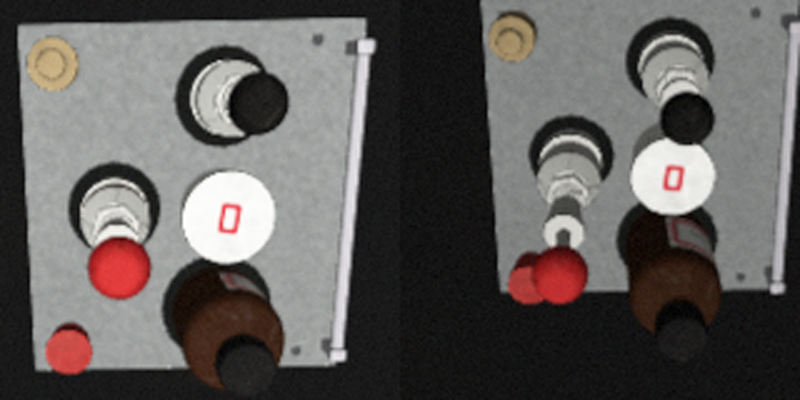

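Crops (scale 2.5): in view 1, red ball (287.5,187), black ball (343.2,121.2), cap (338.8,225.6), label (331.7,167). In view 2, red ball (263.2,282.4), black ball (314.8,219.2), cap (312.8,304.8), label (309.1,242.8). Now I triangulate these and hold the heights against the text.

```bash
python3 - <<'E'
from h import *
from bench import viewer as v
z=np.load("w1.npz");A=[z["K"],z["r"],z["t"]];z=np.load("w2.npz");B=[z[k] for k in z.files]
T=cal(v,"top")
for n,a,b,t,h in (("red",(287.5,187),(263.2,282.4),(278.6,207.7),162),("short",(343.2,121.2),(314.8,219.2),None,121),("cap",(338.8,225.6),(312.8,304.8),None,128),("can",(331.7,167),(309.1,242.8),(279.4,183.7),49)):
    p,e=tri(A,a,B,b); print(n,p.round(1),e.round(1),"planes",plane(A,a,h).round(1),plane(B,b,h).round(1), plane(T,t,h).round(1) if t else "")
i=cv2.imread("pics/w2.png")
cv2.imwrite("pics/w2c.png",i)
E
```

```text
red [548.3  11.7 167. ] 0.4 planes [548.6  10.4 162. ] [547.7   8.6 162. ] [549.3  12.8 162. ]
short [615.2  80.4 122.6] 0.0 planes [615.5  80.3 121. ] [615.4  79.8 121. ] 
cap [617.  -51.  126.6] 0.0 planes [616.7 -50.4 128. ] [616.8 -50.  128. ] 
can [616.4  12.6  49.9] 0.2 planes [616.7  12.4  49. ] [616.4  12.2  49. ] [617.3  14.7  49. ]
```

View pics/w2.png

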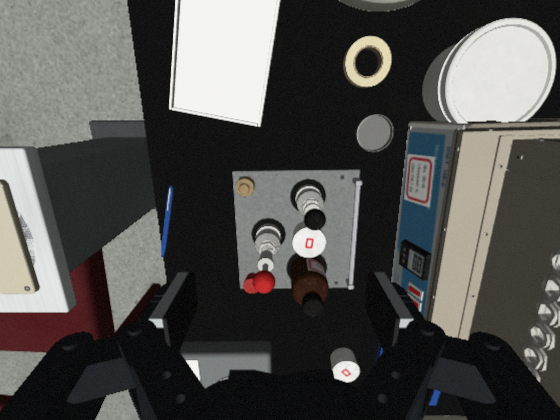

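Heights and the 68 mm spacings agree for both plungers and the can. The cap reads about 5 mm off in y, so I'll check it again later. First, the long plunger.

>>> carry_out --commands '[[[60,-40,-7,40,0,0,0],[60,-80,-14,80,0,0,0],[60,-123.5,-21,130,0,0,0],[60,-123.5,-21,130,0,0,0],[60,-123.5,-21,130,0,0,0]]]'

```text
time: 3.32
tool_pos: [548.4, 10.6, 241.1]
tcp_rot: [180.0, -0.0, 89.9]
ft_force: [0.6, 0.1, 0.8]
finger_gap: 60.0
```

>>> carry_out --commands '[[[60,0,0,30,0,0,0],[60,0,0,60,0,0,0],[60,0,0,78,0,0,0],[60,0,0,78,0,0,0],[60,0,0,78,0,0,0]]]'

```text
time: 3.95
tool_pos: [549.4, 11.3, 164.1]
tcp_rot: [179.9, 0.0, 90.0]
ft_force: [-0.1, 0.2, 0.4]
finger_gap: 60.0
```

```bash
python3 - <<'E'
from h import *
from bench import r,viewer as v
s=r.sense();print(s["tool_pos"],s["ft_force"],s["finger_gap"])
C,im=shot(v,"wrist","w3")
print([ (b[0],b[1]) for b in blobs(red(im),100)]); print(proj(C,s["tool_pos"]), proj(C,(548.3,80,38)))
E
```

```text
[549.38051593  11.2944684  164.07077137] [-0.12920434  0.15959432  0.37424445] 59.956153204383035
[([557.5, 103.9], [554, 86, 6, 32, 105]), ([358.0, 211.3], [350, 202, 17, 20, 133]), ([18.1, 320.5], [0, 244, 48, 133, 4465]), ([271.5, 290.6], [232, 260, 74, 61, 3211]), ([554.5, 299.2], [549, 294, 11, 12, 101]), ([551.3, 321.6], [542, 315, 18, 16, 162]), ([547.3, 349.6], [533, 336, 27, 30, 458])]
[277.95205347 289.51567309] [277.38031668 127.50420675]
```

View pics/w3.png

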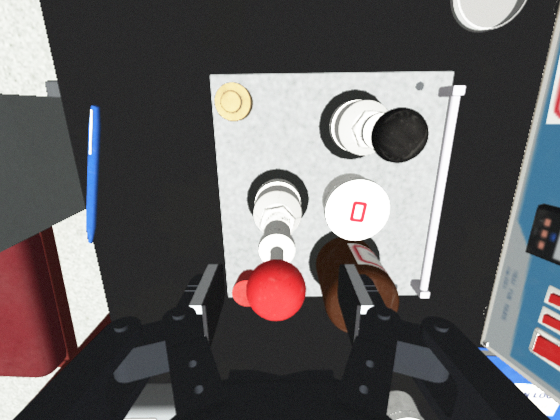

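Wrist view: the ball is at (276,290) between the jaws, and the TCP projects to (278,290), so it is well aligned. I'll grip and lift.

>>> carry_out --commands '[[[20,0,0,0,0,0,0],[20,0,0,0,0,0,0],[20,0,0,0,0,0,0],[20,0,0,0,0,0,0],[20,0,0,0,0,0,0]]]' --grip_force 60

```text
time: 4.62
tool_pos: [548.9, 11.0, 163.4]
tcp_rot: [179.9, 0.0, 90.0]
ft_force: [-0.3, -0.1, 5.8]
finger_gap: 25.4
```

>>> carry_out --commands '[[[20,0,0,-10,0,0,0],[20,0,0,-30,0,0,0],[20,0,0,-60,0,0,0],[20,0,0,-90,0,0,0],[20,0,0,-90,0,0,0]]]'

```text
time: 5.25
tool_pos: [550.2, 11.0, 256.4]
tcp_rot: [179.6, 0.0, 90.0]
ft_force: [0.2, -0.5, -3.7]
finger_gap: 25.1
```

>>> carry_out --commands '[[[20,15,-2,0,0,0,0],[20,45,-6,0,0,0,0],[20,90,-12,0,0,0,0],[20,135,-17,0,0,0,0],[20,180,-23,0,0,0,0]]]'

```text
time: 5.88
tool_pos: [523.6, 193.1, 250.1]
tcp_rot: [-179.8, 0.0, 90.0]
ft_force: [1.5, -0.4, -2.7]
finger_gap: 25.3
```

>>> carry_out --commands '[[[20,45,-6,0,0,0,0],[20,90,-12,0,0,0,0],[20,135,-17,0,0,0,0],[20,175,-21,0,0,0,0],[20,192,-23,0,0,0,0]]]'

```text
time: 6.5
tool_pos: [500.0, 385.5, 249.8]
tcp_rot: [-179.8, 0.1, 90.2]
ft_force: [-0.7, 0.3, -4.0]
finger_gap: 25.1
```

```bash
python3 - <<'E'
from h import *
from bench import r,viewer as v
s=r.sense();print(s["tool_pos"],s["ft_force"],s["finger_gap"])
C,im=shot(v,"wrist","w4")
print(proj(C,s["tool_pos"]))
T,t=shot(v,"top","t4");S,q=shot(v,"side","s4")
c=[np.hstack([cv2.resize(im,(400,300)),cv2.resize(t[130:280,60:260],(400,300))]),np.hstack([cv2.resize(q[170:320,120:320],(400,300)),cv2.resize(q[240:400,180:393],(400,300))])]
cv2.imwrite("pics/m4.png",np.vstack(c)[:,:,::-1])
E
```

```text
[500.01128507 385.52909831 249.78173016] [-0.68401448  0.34055976 -4.00484939] 25.122642620816585
[278.03332567 289.54855768]
```

View pics/m4.png

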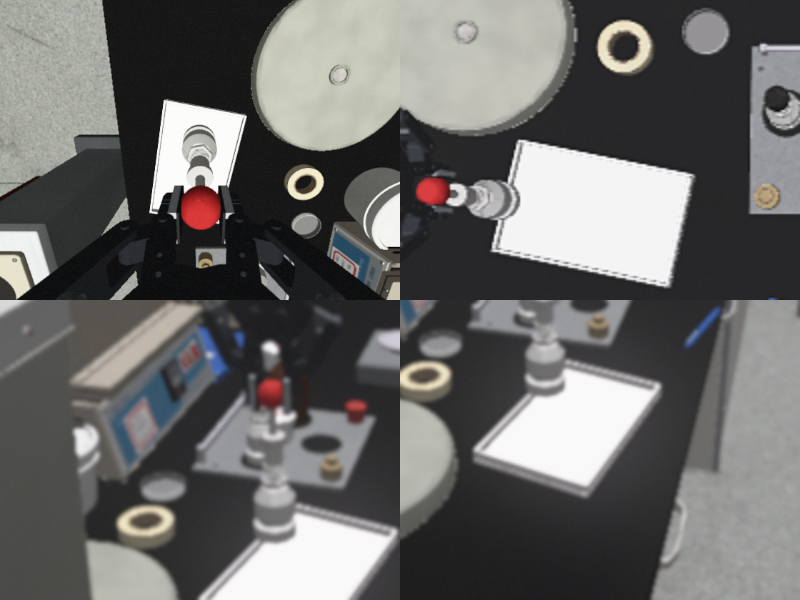

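The plunger hangs upright, with its ball between the jaws at wrist-tile (200,208), over the far end of the tray. I'll lower it.

>>> carry_out --commands '[[[20,0,0,30,0,0,0],[20,0,0,60,0,0,0],[20,0,0,80,0,0,0],[20,0,0,90,0,0,0],[20,0,0,93,0,0,0]]]'

```text
time: 7.28
tool_pos: [502.4, 382.7, 159.1]
tcp_rot: [-180.0, 0.0, 90.0]
ft_force: [-0.5, -0.7, -2.8]
finger_gap: 25.1
```

>>> carry_out --commands '[[[20,0,0,1,0,0,0],[20,0,0,2,0,0,0],[20,0,0,2.5,0,0,0],[20,0,0,2.5,0,0,0],[20,0,0,2.5,0,0,0]]]'

```text
time: 7.9
tool_pos: [502.6, 383.4, 157.5]
tcp_rot: [179.9, -0.0, 90.0]
ft_force: [-1.2, 0.5, 0.7]
finger_gap: 25.5
```

>>> carry_out --commands '[[[30,0,0,0,0,0,0],[40,0,0,0,0,0,0],[60,0,0,0,0,0,0],[60,0,0,0,0,0,0],[60,0,0,0,0,0,0]]]'

```text
time: 8.52
tool_pos: [502.3, 383.1, 156.8]
tcp_rot: [-180.0, 0.0, 90.0]
ft_force: [-0.1, 0.1, -0.2]
finger_gap: 59.9
```

>>> carry_out --commands '[[[60,0,0,-20,0,0,0],[60,0,0,-55,0,0,0],[60,0,0,-95,0,0,0],[60,0,0,-95,0,0,0],[60,0,0,-95,0,0,0]]]'

```text
time: 9.15
tool_pos: [502.5, 383.2, 252.8]
tcp_rot: [179.9, -0.0, 90.0]
ft_force: [0.1, -0.5, 0.3]
finger_gap: 60.0
```

```bash
python3 - <<'E'
from h import *
from bench import r,viewer as v
s=r.sense();print(s["tool_pos"],s["ft_force"],s["finger_gap"],s["time"])
C,im=shot(v,"wrist","w5")
T,t=shot(v,"top","t5");S,q=shot(v,"side","s5")
R=lambda i:[ (b[0],b[1]) for b in blobs(red(i),30)]
print([b for b in R(im) if 200<b[0][0]<350],R(t)[:6],R(q)[:8]); print(proj(C,(502.3,383,156)),proj(T,(502.3,383,156)),proj(S,(502.3,383,156)))
E
```

```text
[502.49243652 383.17166476 252.79532906] [ 0.11565874 -0.47722226  0.2905716 ] 60.007116671928955 9.15
[([278.5, 221.6], [262, 206, 34, 32, 873])] [([535.2, 10.8], [528, 4, 15, 15, 169]), ([330.4, 111.0], [327, 108, 8, 7, 48]), ([507.1, 115.5], [499, 108, 18, 17, 183]), ([99.9, 227.0], [93, 221, 14, 13, 142]), ([316.5, 225.9], [311, 220, 12, 13, 123])] [([39.4, 142.4], [29, 140, 22, 6, 103]), ([297.5, 222.4], [293, 220, 10, 5, 37]), ([255.9, 257.6], [250, 253, 12, 10, 96])]
[278.6771055  220.25184861] [101.86067222 227.55296008] [255.45716251 258.25642936]
```

The long plunger stands upright in the tray (all three cameras agree to about 2 px). Next, the short plunger.

>>> carry_out --commands '[[[60,-30,11,0,0,0,0],[60,-80,30,0,0,0,0],[60,-135,50,0,0,0,0],[60,-190,71,0,0,0,0],[60,-245,91,0,0,0,0]]]'

```text
time: 9.93
tool_pos: [593.2, 136.3, 250.7]
tcp_rot: [-179.9, 0.0, 90.0]
ft_force: [-0.0, 0.3, 1.6]
finger_gap: 59.9
```

>>> carry_out --commands '[[[60,-30,11,10,0,0,0],[60,-58,22,30,0,0,0],[60,-58,22,60,0,0,0],[60,-58,22,60,0,0,0],[60,-58,22,60,0,0,0]]]'

```text
time: 10.55
tool_pos: [615.2, 80.4, 192.3]
tcp_rot: [-180.0, -0.0, 90.0]
ft_force: [1.3, -0.6, -0.2]
finger_gap: 59.6
```

```bash
python3 - <<'E'
from h import *
from bench import r,viewer as v
s=r.sense();print(s["tool_pos"],s["ft_force"],s["finger_gap"],s["time"])
C,im=shot(v,"wrist","w6")
u=proj(C,(615.3,80.2,121));print(u,dark_ball(im,u,30,40),"pads/bottle",proj(C,(617,-52,128)),proj(C,(548,11,10)))
E
```

```text
[615.23591862  80.44387192 192.25704583] [ 1.32513652 -0.55650991 -0.20934908] 59.57559202348879 10.55
[278.9562112  232.78487983] [([277.8, 232.9], [258, 214, 40, 39, 1215])] pads/bottle [281.16430735 382.9848333 ] [220.31230709 251.05436553]
```

View pics/w6.png

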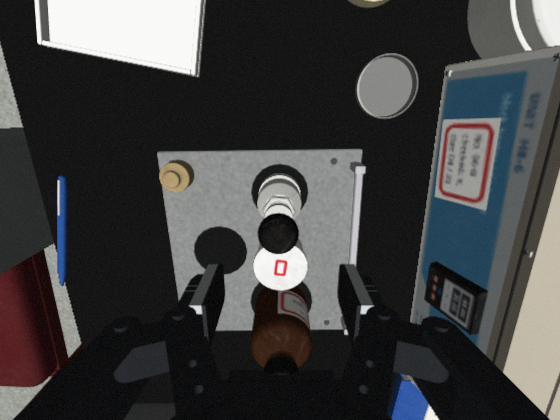

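The ball at (278,233) matches the prediction (279,233). The empty long-plunger pad at (220,251) matches that plunger's start position. I'll grip the short plunger.

>>> carry_out --commands '[[[60,0,0,30,0,0,0],[60,0,0,55,0,0,0],[60,0,0,71,0,0,0],[60,0,0,71,0,0,0],[60,0,0,71,0,0,0]]]'

```text
time: 11.22
tool_pos: [616.2, 80.3, 122.4]
tcp_rot: [179.9, -0.0, 90.0]
ft_force: [-0.3, -0.1, -0.1]
finger_gap: 59.8
```

>>> carry_out --commands '[[[20,0,0,0,0,0,0],[20,0,0,0,0,0,0],[20,0,0,0,0,0,0],[20,0,0,0,0,0,0],[20,0,0,0,0,0,0]]]' --grip_force 60

```text
time: 11.85
tool_pos: [616.0, 80.1, 122.1]
tcp_rot: [179.9, -0.0, 90.0]
ft_force: [-1.6, -0.7, 5.8]
finger_gap: 24.7
```

>>> carry_out --commands '[[[20,0,0,-10,0,0,0],[20,0,0,-30,0,0,0],[20,0,0,-60,0,0,0],[20,0,0,-90,0,0,0],[20,0,0,-90,0,0,0]]]'

```text
time: 12.48
tool_pos: [617.5, 80.2, 215.4]
tcp_rot: [179.6, -0.0, 90.0]
ft_force: [0.2, -0.8, -1.7]
finger_gap: 25.3
```

>>> carry_out --commands '[[[20,15,-13,0,0,0,0],[20,45,-38,0,0,0,0],[20,80,-67,0,0,0,0],[20,120,-100,0,0,0,0],[20,150,-126,0,0,0,0]]]'

```text
time: 13.1
tool_pos: [486.1, 231.7, 208.8]
tcp_rot: [-179.8, 0.0, 90.1]
ft_force: [-0.7, -0.3, -2.8]
finger_gap: 25.2
```

>>> carry_out --commands '[[[20,15,-12,0,0,0,0],[20,15,-12,30,0,0,0],[20,15,-12,60,0,0,0],[20,15,-12,83,0,0,0],[20,15,-12,90,0,0,0]]]'

```text
time: 13.72
tool_pos: [475.4, 244.2, 118.0]
tcp_rot: [-179.7, 0.1, 90.0]
ft_force: [-0.9, 0.3, -3.9]
finger_gap: 25.1
```

>>> carry_out --commands '[[[20,0,0,2,0,0,0],[20,0,0,4,0,0,0],[20,0,0,5.5,0,0,0],[20,0,0,5.5,0,0,0],[20,0,0,5.5,0,0,0]]]'

```text
time: 14.35
tool_pos: [477.9, 245.3, 116.2]
tcp_rot: [179.9, -0.0, 90.0]
ft_force: [-0.7, -0.4, 2.9]
finger_gap: 25.3
```

>>> carry_out --commands '[[[30,0,0,0,0,0,0],[40,0,0,0,0,0,0],[60,0,0,0,0,0,0],[60,0,0,0,0,0,0],[60,0,0,0,0,0,0]]]'

```text
time: 14.98
tool_pos: [477.3, 245.0, 115.2]
tcp_rot: [-180.0, 0.0, 90.0]
ft_force: [0.2, 0.4, -0.0]
finger_gap: 59.6
```

>>> carry_out --commands '[[[60,0,0,-20,0,0,0],[60,0,0,-55,0,0,0],[60,0,0,-95,0,0,0],[60,0,0,-115,0,0,0],[60,0,0,-115,0,0,0]]]'

```text
time: 15.6
tool_pos: [478.2, 245.4, 231.7]
tcp_rot: [179.8, -0.1, 90.0]
ft_force: [-0.4, -0.4, -0.6]
finger_gap: 60.2
```

>>> carry_out --commands '[[[60,-30,14,0,0,0,0],[60,-80,38,0,0,0,0],[60,-130,61,0,0,0,0],[60,-185,87,0,0,0,0],[60,-235,111,0,0,0,0]]]'

```text
time: 16.23
tool_pos: [587.9, 8.2, 227.6]
tcp_rot: [-179.8, -0.0, 90.0]
ft_force: [0.8, 0.8, -0.5]
finger_gap: 59.9
```

>>> carry_out --commands '[[[60,-30,14,0,0,0,0],[60,-62,29,10,0,0,0],[60,-62,29,30,0,0,0],[60,-62,29,30,0,0,0],[60,-62,29,30,0,0,0]]]'

```text
time: 16.85
tool_pos: [616.7, -50.8, 199.5]
tcp_rot: [-179.9, -0.0, 90.1]
ft_force: [0.3, -0.8, 0.6]
finger_gap: 60.2
```

```bash
python3 - <<'E'
from h import *
from bench import r,viewer as v
s=r.sense();print(s["tool_pos"],s["ft_force"],s["finger_gap"],s["time"])
C,im=shot(v,"wrist","w7");T,t=shot(v,"top","t7");S,q=shot(v,"side","s7")
u=proj(C,(617,-52,128));print(u,dark_ball(im,u,45,40),"pads",proj(C,(548,11,10)),proj(C,(615.3,80.2,10)))
print("short top",proj(T,(477.3,245.1,115)),dark_ball(t,proj(T,(477.3,245.1,115)),12,70),"side",proj(S,(477.3,245.1,115)))
cv2.imwrite("pics/m7.png",np.hstack([cv2.resize(im,(480,360)),cv2.resize(q[200:350,180:330],(320,360))])[:,:,::-1])
E
```

```text
[616.65157319 -50.84739909 199.52370707] [ 0.27152511 -0.75906523  0.58384103] 60.167573944375576 16.85
[279.4883826  233.84362855] [([279.3, 217.8], [259, 210, 41, 25, 317]), ([278.2, 258.6], [234, 232, 90, 46, 2881])] pads [212.17076437 130.99049126] [278.33671616  54.95770145]
short top [172.38599101 240.84601672] [([171.5, 240.6], [166, 235, 12, 12, 119])] side [284.26461077 247.17838347]
```

View pics/m7.png

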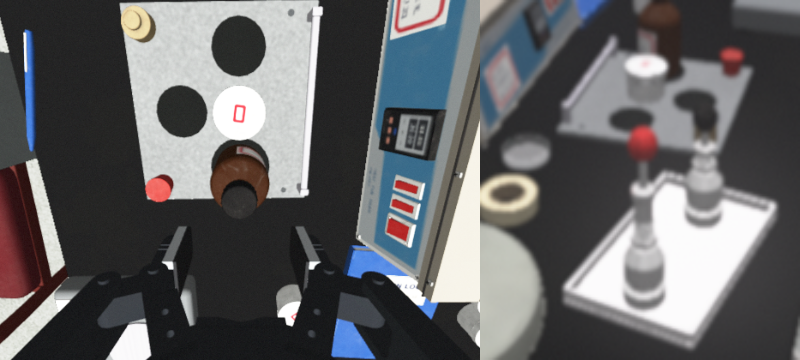

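The cap is at about (279,232) in the wrist image, which fits a cap at y≈-52. Both empty pads (279,54) and (212,130) match the plungers' start positions. The side tile shows both plungers upright in the tray. Now I grip the bottle by its cap.

>>> carry_out --commands '[[[60,0,0,30,0,0,0],[60,0,0,55,0,0,0],[60,0,0,70,0,0,0],[60,0,0,70,0,0,0],[60,0,0,70,0,0,0]]]'

```text
time: 17.62
tool_pos: [618.1, -51.9, 131.7]
tcp_rot: [179.9, 0.0, 90.0]
ft_force: [0.1, 0.3, 0.4]
finger_gap: 60.0
```

>>> carry_out --commands '[[[20,0,0,0,0,0,0],[20,0,0,0,0,0,0],[20,0,0,0,0,0,0],[20,0,0,0,0,0,0],[20,0,0,0,0,0,0]]]' --grip_force 60

```text
time: 18.25
tool_pos: [617.8, -52.1, 131.8]
tcp_rot: [179.9, 0.0, 90.0]
ft_force: [-2.4, 0.3, 5.3]
finger_gap: 27.9
```

>>> carry_out --commands '[[[20,0,0,-10,0,0,0],[20,0,0,-40,0,0,0],[20,0,0,-90,0,0,0],[20,0,0,-140,0,0,0],[20,0,0,-160,0,0,0]]]'

```text
time: 18.88
tool_pos: [618.7, -52.2, 294.8]
tcp_rot: [179.7, 0.1, 90.0]
ft_force: [0.5, -0.9, -2.5]
finger_gap: 28.0
```

```bash
python3 - <<'E'
from h import *
from bench import r,viewer as v
s=r.sense();print(s["tool_pos"],s["ft_force"],s["finger_gap"],s["time"])
C,im=shot(v,"wrist","w8")
for n,P in (("long",(548,11,10)),("short",(615.3,80.2,10)),("bot",(617,-55.6,10))):
    u=proj(C,P); print(n,u, [ (b[0],b[1],plane(C,b[0],10).round(1)) for b in dark_ball(im,u,48,70) if b[1][4]>300])
E
```

```text
[618.65580064 -52.15425603 294.80969367] [ 0.47576562 -0.89540352 -2.53197229] 28.023216317429103 18.875
long [224.57912479 124.88711818] [([179.2, 139.8], [176, 81, 11, 91, 532], array([486.5,  -8.1,  10. ])), ([224.4, 124.0], [203, 101, 44, 47, 1597], array([547.8,  12.1,  10. ])), ([263.4, 162.5], [252, 150, 20, 22, 321], array([598. , -38.4,  10. ]))]
short [275.57062799  66.70622281] [([273.1, 21.7], [227, 18, 96, 9, 805], array([612.6, 128.5,  10. ])), ([275.3, 65.8], [252, 40, 47, 52, 1907], array([615. ,  81.2,  10. ]))]
bot [277.33330161 174.88989065] [([274.3, 187.8], [229, 149, 96, 73, 3204], array([612.7, -74. ,  10. ]))]
```

View pics/w8.png

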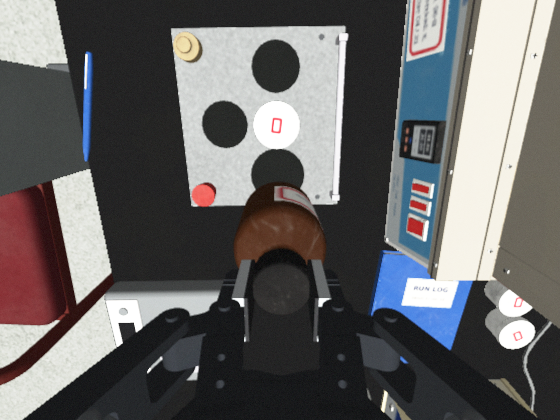

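The bottle is held by the cap at (280,280). The long pad reads (547.8,12.1) and the short pad (615.0,81.2). Carrying the bottle to the middle of the tray.

>>> carry_out --commands '[[[20,15,-5,0,0,0,0],[20,45,-16,0,0,0,0],[20,90,-31,0,0,0,0],[20,135,-47,0,0,0,0],[20,180,-62,0,0,0,0]]]'

```text
time: 19.55
tool_pos: [552.7, 130.1, 286.4]
tcp_rot: [-179.7, 0.0, 90.0]
ft_force: [1.0, 0.8, -3.1]
finger_gap: 27.8
```

>>> carry_out --commands '[[[20,45,-16,0,0,0,0],[20,90,-31,0,0,0,0],[20,135,-47,0,0,0,0],[20,170,-59,0,0,0,0],[20,186,-65,0,0,0,0]]]'

```text
time: 20.18
tool_pos: [487.5, 315.9, 286.7]
tcp_rot: [-179.7, 0.1, 90.2]
ft_force: [0.2, -0.8, -2.2]
finger_gap: 27.7
```

>>> carry_out --commands '[[[20,0,0,20,0,0,0],[20,0,0,60,0,0,0],[20,0,0,100,0,0,0],[20,0,0,135,0,0,0],[20,0,0,155,0,0,0]]]'

```text
time: 20.8
tool_pos: [488.5, 311.7, 130.8]
tcp_rot: [-179.7, 0.2, 89.9]
ft_force: [0.3, -0.1, -2.2]
finger_gap: 27.4
```

```bash
python3 - <<'E'
from h import *
from bench import r,viewer as v
s=r.sense();print(s["tool_pos"],s["ft_force"],s["finger_gap"],s["time"])
S,q=shot(v,"side","s9")
cv2.imwrite("pics/m9.png",cv2.resize(q[200:350,180:380],(640,480))[:,:,::-1])
E
```

```text
[488.5433144  311.68420478 130.75447204] [ 0.2819496  -0.13236106 -2.17025081] 27.419964360223585 20.8
```

View pics/m9.png

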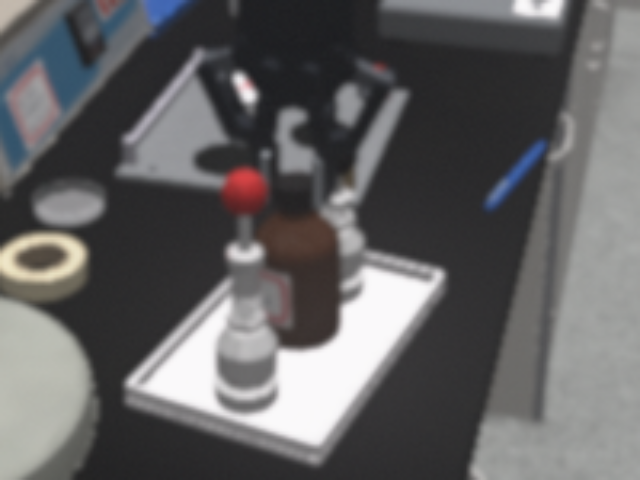

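The side view shows the bottle upright above the middle of the tray, clear of both plungers. I'll set it down, release and rise.

>>> carry_out --commands '[[[20,0,0,5,0,0,0],[20,0,0,8,0,0,0],[20,0,0,10.5,0,0,0],[20,0,0,10.5,0,0,0],[20,0,0,10.5,0,0,0]]]'

```text
time: 21.48
tool_pos: [490.9, 314.4, 125.7]
tcp_rot: [179.9, -0.0, 90.0]
ft_force: [-0.1, 0.3, 0.2]
finger_gap: 28.0
```

>>> carry_out --commands '[[[30,0,0,0,0,0,0],[40,0,0,0,0,0,0],[60,0,0,0,0,0,0],[60,0,0,0,0,0,0],[60,0,0,0,0,0,0]]]'

```text
time: 22.1
tool_pos: [490.3, 314.0, 124.8]
tcp_rot: [-180.0, 0.0, 90.0]
ft_force: [0.3, 0.5, -0.5]
finger_gap: 59.7
```

>>> carry_out --commands '[[[60,0,0,-30,0,0,0],[60,0,0,-80,0,0,0],[60,0,0,-130,0,0,0],[60,0,0,-165,0,0,0],[60,0,0,-165,0,0,0]]]'

```text
time: 22.72
tool_pos: [491.9, 314.9, 294.3]
tcp_rot: [179.6, -0.2, 90.0]
ft_force: [1.0, 1.0, -0.2]
finger_gap: 60.1
```

```bash
python3 - <<'E'
from h import *
from bench import r,viewer as v
s=r.sense();print(s["tool_pos"],s["ft_force"],s["finger_gap"],s["time"])
S,q=shot(v,"side","s10");C,im=shot(v,"wrist","w10");T,t=shot(v,"top","t10")
u=proj(C,(490.3,314.1,122));print("bottle",u,dark_ball(im,u,26,40))
u=proj(C,(477.3,245.1,115));print("short",u,dark_ball(im,u,26,40))
print("long",proj(C,(502.3,383,156)),[(b[0],b[1]) for b in blobs(red(im),200) if 150<b[0][0]<400])
u=proj(T,(617,-56,10)).astype(int); k=cv2.resize(t[u[1]-50:u[1]+60,u[0]-70:u[0]+150],(500,250),interpolation=2); print(u)
cv2.imwrite("pics/m10.png",np.vstack([np.hstack([cv2.resize(im,(400,300)),cv2.resize(q[200:350,180:380],(400,300))]),cv2.resize(k,(800,300))])[:,:,::-1])
E
```

```text
[491.9010323  314.92117295 294.27817326] [ 1.00940786  1.00209897 -0.1621375 ] 60.1275488806846 22.725
bottle [278.15920345 195.68314685] [([277.7, 194.7], [263, 179, 30, 32, 760])]
short [266.7161896  253.57712694] [([264.5, 262.1], [240, 241, 52, 38, 1680])]
long [292.0510098  127.36965783] [([292.2, 126.3], [276, 110, 33, 34, 882])]
[308 186]
```

View pics/m10.png

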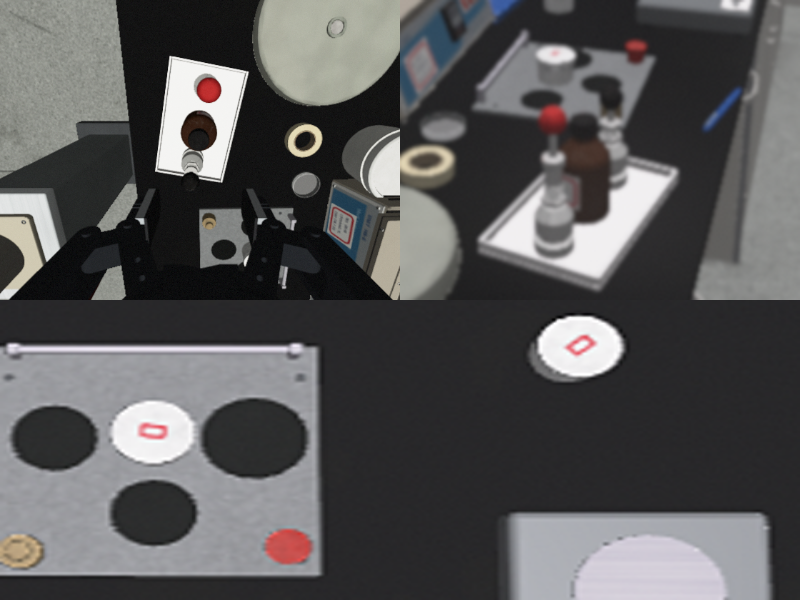

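All three stand upright in the tray: bottle (278,195) and long plunger ball (292,126) match predictions, and the short plunger is seen in both tiles. The pads and can on the board are free. I'll measure pads and pan from the top view, then move over the can.

```bash
python3 - <<'E'
from h import *
t=cv2.imread("pics/t10.png")[:,:,::-1]
z=np.load("t10.npz");T=[z[k] for k in z.files]
def near(m,P):
    u=proj(T,P); n,l,st,ce=cv2.connectedComponentsWithStats(m.astype(np.uint8)); c=[i for i in range(1,n) if 60<st[i][4]<6000]
    i=min(c,key=lambda i:np.hypot(*(ce[i]-u))); return ce[i],st[i],plane(T,ce[i],P[2]).round(1)
g=t.max(2)<75
for n,P in (("long",(548,11,10)),("short",(615,80,10)),("bot",(617,-56,10))): print(n,*near(g,P))
print("can",*near(t.min(2)>200,(616.5,12.4,49)))
i=t.astype(int); m=((i[:,:,2]-i[:,:,1])>3)&(i[:,:,0]>150)
u=proj(T,(482,-305,62));print(u,t[int(u[1]),int(u[0])],t[265,390],t[265,440])
print("pan",*near(m,(482,-305,62)))
E
```

```text
long [279.82915718 213.67198178] [269 202  23  24 439] [548.9  13.3  10. ]
short [252.50238095 186.10952381] [242 175  23  23 420] [616.3  82.1  10. ]
bot [307.51755725 186.26259542] [294 172  28  29 655] [617.9 -53.9  10. ]
can [279.56712329 183.95616438] [269 173  23  23 365] [616.6  14.3  49. ]
[417.19147608 243.04776535] [212 206 217] [177 179 184] [164 166 172]
pan [414.06124524 244.8523507 ] [ 380  216   71   77 3935] [ 477.7 -297.8   62. ]
```

>>> carry_out --commands '[[[80,-30,12,0,0,0,0],[80,-80,33,0,0,0,0],[80,-130,54,0,0,0,0],[80,-185,77,0,0,0,0],[80,-240,100,0,0,0,0]]]'

```text
time: 23.5
tool_pos: [589.9, 72.4, 287.6]
tcp_rot: [-179.8, 0.0, 90.0]
ft_force: [0.6, -0.3, -0.4]
finger_gap: 79.9
```

>>> carry_out --commands '[[[80,-30,13,30,0,0,0],[80,-62,26,70,0,0,0],[80,-62,26,110,0,0,0],[80,-62,26,140,0,0,0],[80,-62,26,140,0,0,0]]]'

```text
time: 24.12
tool_pos: [612.8, 12.1, 144.5]
tcp_rot: [-179.5, -0.0, 90.0]
ft_force: [-0.6, -0.1, -0.3]
finger_gap: 79.4
```

```bash
python3 - <<'E'
from h import *
from bench import r,viewer as v
s=r.sense();print(s["tool_pos"],s["ft_force"],s["finger_gap"],s["time"])
C,im=shot(v,"wrist","w11")
u=proj(C,(616.5,12.4,49));print("can",u,[(b[0],b[1],plane(C,b[0],49).round(1)) for b in blobs(im.min(2)>190,500,20000)],[(b[0],plane(C,b[0],49).round(1)) for b in blobs(red(im),30) if 230<b[0][0]<330])
g=im.max(2)<70
for n,P in (("long",(548,11,10)),("short",(615,80,10)),("bot",(617,-56,10))): 
    u=proj(C,P); print(n,u,[(b[0],b[1],plane(C,b[0],10).round(1)) for b in blobs(g,1000,9000) if np.hypot(b[0][0]-u[0],b[0][1]-u[1])<25])
E
```

```text
[612.80201562  12.14131689 144.50873642] [-0.59395815 -0.07010572 -0.26854531] 79.44510372838756 24.125
can [284.88856766 220.26912177] [([418.1, 9.8], [386, 0, 72, 25, 1195], array([699.7, 153.9,  49. ])), ([472.0, 151.6], [439, 0, 62, 332, 921], array([751.6,  65.8,  49. ])), ([514.6, 69.3], [486, 0, 74, 126, 1252], array([768.6, 119.9,  49. ])), ([532.4, 68.2], [499, 11, 61, 104, 4722], array([780.2, 120.5,  49. ]))] [([284.4, 220.3], array([616.1,  12.4,  49. ]))]
long [209.61060075 206.56476104] [([209.4, 205.1], [178, 175, 64, 61, 3064], array([547.9,  12.4,  10. ]))]
short [283.27018079 128.0958402 ] [([283.3, 126.1], [249, 90, 70, 73, 3989], array([615. ,  81.6,  10. ]))]
bot [284.94282198 271.68383856] [([284.9, 273.6], [249, 245, 73, 58, 3318], array([617. , -58.1,  10. ]))]
```

Pads: long (547.9,12.2), short (615,81.3), bottle about (616.8,-55.4). The can label at (616.1,12.4) is directly below the TCP. I'll grip the can.

>>> carry_out --commands '[[[82,0,0,30,0,0,0],[82,0,0,60,0,0,0],[82,0,0,90,0,0,0],[82,0,0,108,0,0,0],[82,0,0,108,0,0,0]]]' --grip_force 30

```text
time: 24.8
tool_pos: [615.8, 12.2, 41.3]
tcp_rot: [-179.9, -0.0, 90.0]
ft_force: [-0.1, 0.3, -0.2]
finger_gap: 81.9
```

>>> carry_out --commands '[[[45,0,0,0,0,0,0],[45,0,0,0,0,0,0],[45,0,0,0,0,0,0],[45,0,0,0,0,0,0],[45,0,0,0,0,0,0]]]' --grip_force 30

```text
time: 25.42
tool_pos: [617.8, 12.0, 44.0]
tcp_rot: [179.8, 0.0, 90.0]
ft_force: [-0.5, 0.3, 6.1]
finger_gap: 53.5
```

>>> carry_out --commands '[[[45,0,0,-10,0,0,0],[45,0,0,-40,0,0,0],[45,0,0,-80,0,0,0],[45,0,0,-120,0,0,0],[45,0,0,-150,0,0,0]]]'

```text
time: 26.05
tool_pos: [616.9, 12.0, 195.0]
tcp_rot: [179.8, 0.0, 90.0]
ft_force: [-0.3, 0.8, -0.7]
finger_gap: 53.2
```

The can is held (gap 53). I'll measure the pan centre from stored views (w1 and t10).

```bash
python3 - <<'E'
from h import *
z=np.load("t10.npz");T=[z[k] for k in z.files]; z=np.load("w1.npz");A=[z["K"],z["r"],z["t"]]
res=[]
for f,c in (("t10",T),("w1",A)):
    i=cv2.imread(f"pics/{f}.png")[:,:,::-1].astype(int); u=proj(c,(481,-306,62)).round().astype(int)
    d=np.abs(i-np.median(i[u[1]-4:u[1]+5,u[0]-4:u[0]+5].reshape(-1,3),0)).max(2)
    for th in (12,16,20):
        n,l=cv2.connectedComponents((cv2.medianBlur((d<th).astype(np.uint8),5)))
        k=cv2.findContours((l==l[u[1],u[0]]).astype(np.uint8),0,1)[0]; k=max(k,key=cv2.contourArea)
        e=cv2.fitEllipse(cv2.convexHull(k)); print(f,u,th,np.round(e[0],1),np.round(e[1],1),plane(c,e[0],62).round(1))
        if th==16: res.append(e[0])
print(tri(T,res[0],A,res[1]))
E
```

```text
t10 [418 243] 12 [416.4 242.7] [39.8 41.3] [ 482.8 -303.3   62. ]
t10 [418 243] 16 [416.4 242.6] [40.  41.7] [ 482.9 -303.3   62. ]
t10 [418 243] 20 [416.4 242.7] [40.4 41.7] [ 482.8 -303.3   62. ]
w1 [248 345] 12 [248.7 344.1] [40.8 51.5] [ 481.7 -304.7   62. ]
w1 [248 345] 16 [248.7 344.1] [40.9 52. ] [ 481.7 -304.8   62. ]
w1 [248 345] 20 [248.7 344.1] [41.2 52.1] [ 481.7 -304.7   62. ]
(array([ 482.46240551, -302.30711192,   64.84304587]), np.float64(0.8138297355789554))
```

Pan at (481.7,-304.5). Triangulated height is 65 against 62 in the text, and its diameter agrees with the text.

>>> carry_out --commands '[[[45,-15,-6,0,0,0,0],[45,-50,-21,0,0,0,0],[45,-95,-40,0,0,0,0],[45,-140,-60,0,0,0,0],[45,-185,-79,0,0,0,0]]]'

```text
time: 26.68
tool_pos: [535.4, -174.5, 190.7]
tcp_rot: [-179.9, -0.0, 90.0]
ft_force: [-0.7, -0.5, -1.3]
finger_gap: 53.6
```

>>> carry_out --commands '[[[45,-45,-19,0,0,0,0],[45,-85,-36,0,0,0,0],[45,-115,-49,0,0,0,0],[45,-131.5,-55.5,30,0,0,0],[45,-131.5,-55.5,60,0,0,0]]]'

```text
time: 27.3
tool_pos: [480.1, -306.2, 130.4]
tcp_rot: [-180.0, 0.0, 89.9]
ft_force: [-0.0, -0.3, -0.6]
finger_gap: 53.6
```

>>> carry_out --commands '[[[45,0,0,10,0,0,0],[45,0,0,20,0,0,0],[45,0,0,26,0,0,0],[45,0,0,30,0,0,0],[45,0,0,30,0,0,0]]]'

```text
time: 27.92
tool_pos: [482.0, -304.4, 102.0]
tcp_rot: [180.0, 0.0, 90.0]
ft_force: [-0.7, 1.0, -0.9]
finger_gap: 53.6
```

```bash
python3 - <<'E'
from h import *
from bench import r,viewer as v
s=r.sense();print(s["tool_pos"],s["ft_force"],s["finger_gap"],s["time"])
C,im=shot(v,"wrist","w12");T,t=shot(v,"top","t12");S,q=shot(v,"side","s12")
cv2.imwrite("pics/m12.png",np.hstack([cv2.resize(im[170:380,140:420],(480,360)),cv2.resize(q[150:250,280:380],(300,360))])[:,:,::-1])
E
```

```text
[ 482.02025467 -304.37776331  102.01857661] [-0.68152249  0.97991546 -0.94133868] 53.62772146038562 27.925
```

View pics/m12.png

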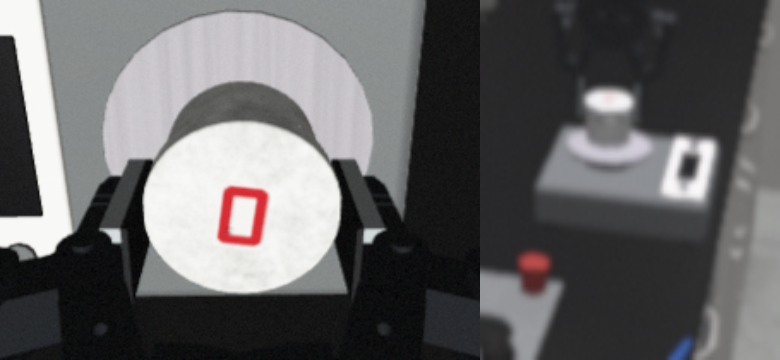

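The can is upright above the pan. In crop columns the pan centre is about 238 and the can about 242, so it is centred. I'll lower and release.

>>> carry_out --commands '[[[45,0,0,2,0,0,0],[45,0,0,4,0,0,0],[45,0,0,5.5,0,0,0],[45,0,0,5.5,0,0,0],[45,0,0,5.5,0,0,0]]]'

```text
time: 28.7
tool_pos: [482.0, -304.6, 98.0]
tcp_rot: [180.0, 0.0, 90.0]
ft_force: [-6.2, 4.7, 13.8]
finger_gap: 54.1
```

>>> carry_out --commands '[[[56,0,0,0,0,0,0],[62,0,0,0,0,0,0],[70,0,0,0,0,0,0],[82,0,0,0,0,0,0],[82,0,0,0,0,0,0]]]'

```text
time: 29.32
tool_pos: [481.8, -304.4, 96.2]
tcp_rot: [-180.0, -0.0, 90.0]
ft_force: [-0.0, -0.6, 0.2]
finger_gap: 82.0
```

>>> carry_out --commands '[[[82,0,0,-30,0,0,0],[82,0,0,-80,0,0,0],[82,0,0,-130,0,0,0],[82,0,0,-130,0,0,0],[82,0,0,-130,0,0,0]]]'

```text
time: 29.95
tool_pos: [481.7, -304.4, 226.0]
tcp_rot: [180.0, 0.0, 90.0]
ft_force: [-0.5, 0.2, 0.1]
finger_gap: 82.1
```

```bash
python3 - <<'E'
from h import *
from bench import r,viewer as v
s=r.sense();print(s["tool_pos"],s["ft_force"],s["finger_gap"],s["time"])
C,im=shot(v,"wrist","w13")
L=[b for b in blobs(red(im),30,800) if 200<b[0][0]<350]
print(proj(C,(481.7,-304.5,103)),[(b[0],b[1],plane(C,b[0],103).round(1)) for b in L])
i=im.astype(int);u=proj(C,(481.7,-268,62)).round().astype(int)
d=np.abs(i-np.median(i[u[1]-2:u[1]+3,u[0]-4:u[0]+5].reshape(-1,3),0)).max(2)
n,l=cv2.connectedComponents(cv2.medianBlur((d<18).astype(np.uint8),5));k=max(cv2.findContours((l==l[u[1],u[0]]).astype(np.uint8),0,1)[0],key=cv2.contourArea)
e=cv2.fitEllipse(cv2.convexHull(k));print(u,e,plane(C,e[0],62))
cv2.imwrite("pics/m13.png",im[:,:,::-1])
E
```

```text
[ 481.74617384 -304.39331965  226.02581687] [-0.45406063  0.1617568   0.07176193] 82.07087962541925 29.95
[279.13743272 209.5867556 ] [([281.2, 209.5], [274, 200, 15, 20, 141], array([ 483.5, -304.4,  103. ]))]
[279 160] ((279.4407958984375, 194.847900390625), (91.45777893066406, 95.14788055419922), 91.66920471191406) [ 481.80423213 -302.60092434   62.        ]
```

View pics/m13.png

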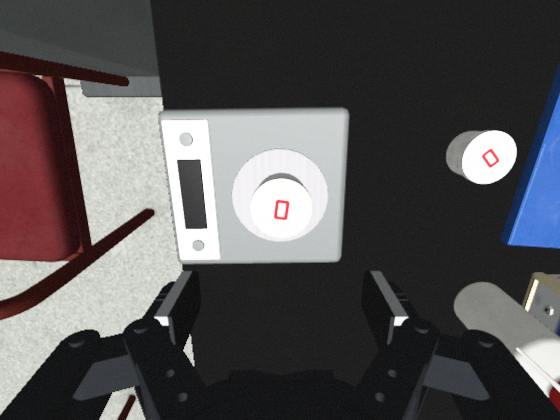

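The can stands on the pan: label (483.5,-304.4) against pan centre (481.8,-302.6), so within about 3 mm. Now the returns, short plunger first.

>>> carry_out --commands '[[[60,40,0,0,0,0,0],[60,95,-1,0,0,0,0],[60,150,-1,0,0,0,0],[60,205,-2,0,0,0,0],[60,255,-2,0,0,0,0]]]'

```text
time: 30.62
tool_pos: [478.5, -47.4, 224.3]
tcp_rot: [-179.8, -0.0, 90.0]
ft_force: [0.9, -0.5, 0.8]
finger_gap: 60.1
```

>>> carry_out --commands '[[[60,55,0,0,0,0,0],[60,110,-1,0,0,0,0],[60,165,-1,0,0,0,0],[60,220,-2,0,0,0,0],[60,260,-2,0,0,0,0]]]'

```text
time: 31.25
tool_pos: [476.3, 212.5, 224.2]
tcp_rot: [-179.8, 0.0, 90.1]
ft_force: [1.4, -0.6, 0.1]
finger_gap: 59.9
```

>>> carry_out --commands '[[[60,34.5,-0.4,0,0,0,0],[60,34.5,-0.4,20,0,0,0],[60,34.5,-0.4,40,0,0,0],[60,34.5,-0.4,40,0,0,0],[60,34.5,-0.4,40,0,0,0]]]'

```text
time: 31.88
tool_pos: [477.4, 244.1, 186.1]
tcp_rot: [-180.0, 0.0, 89.9]
ft_force: [-0.1, -0.0, 1.0]
finger_gap: 60.0
```

```bash
python3 - <<'E'
from h import *
from bench import r,viewer as v
s=r.sense();print(s["tool_pos"],s["ft_force"],s["finger_gap"],s["time"])
C,im=shot(v,"wrist","w14")
u=proj(C,(477.3,245.1,115));print(u,dark_ball(im,u,24,40))
u=proj(C,(490.3,314.1,122));print(u,dark_ball(im,u,24,40))
E
```

```text
[477.43867861 244.1202586  186.05061282] [-0.12748258 -0.00493402  1.03552767] 59.987571430056335 31.875
[278.69608111 231.30666003] [([277.1, 235.7], [254, 212, 48, 43, 1729])]
[299.53292462 131.08242424] [([298.6, 131.1], [275, 107, 48, 48, 1930])]
```

>>> carry_out --commands '[[[60,0,0,30,0,0,0],[60,0,0,55,0,0,0],[60,0,0,71,0,0,0],[60,0,0,71,0,0,0],[60,0,0,71,0,0,0]]]'

```text
time: 32.55
tool_pos: [478.2, 245.3, 116.6]
tcp_rot: [179.9, -0.0, 90.0]
ft_force: [0.8, -0.2, 0.0]
finger_gap: 60.0
```

>>> carry_out --commands '[[[20,0,0,0,0,0,0],[20,0,0,0,0,0,0],[20,0,0,0,0,0,0],[20,0,0,0,0,0,0],[20,0,0,0,0,0,0]]]' --grip_force 60

```text
time: 33.17
tool_pos: [478.0, 245.5, 116.6]
tcp_rot: [179.9, -0.0, 90.0]
ft_force: [-1.3, -0.8, 5.5]
finger_gap: 25.3
```

>>> carry_out --commands '[[[20,0,0,-10,0,0,0],[20,0,0,-30,0,0,0],[20,0,0,-65,0,0,0],[20,0,0,-100,0,0,0],[20,0,0,-100,0,0,0]]]'

```text
time: 33.8
tool_pos: [479.2, 245.8, 219.1]
tcp_rot: [179.7, -0.1, 90.0]
ft_force: [1.5, -0.0, -2.8]
finger_gap: 25.3
```

>>> carry_out --commands '[[[20,-15,13,0,0,0,0],[20,-50,42,0,0,0,0],[20,-90,75,0,0,0,0],[20,-130,109,0,0,0,0],[20,-164.5,138,0,0,0,0]]]'

```text
time: 34.42
tool_pos: [615.7, 77.6, 212.7]
tcp_rot: [-179.8, 0.0, 89.9]
ft_force: [0.0, 0.9, -2.9]
finger_gap: 25.2
```

>>> carry_out --commands '[[[20,0,0,20,0,0,0],[20,0,0,50,0,0,0],[20,0,0,75,0,0,0],[20,0,0,88,0,0,0],[20,0,0,88,0,0,0]]]'

```text
time: 35.05
tool_pos: [614.2, 80.5, 125.4]
tcp_rot: [-179.8, 0.0, 90.0]
ft_force: [0.6, -1.5, -1.9]
finger_gap: 25.5
```

>>> carry_out --commands '[[[20,0,0,3,0,0,0],[20,0,0,5,0,0,0],[20,0,0,6,0,0,0],[20,0,0,6,0,0,0],[20,0,0,6,0,0,0]]]'

```text
time: 35.67
tool_pos: [616.1, 80.6, 122.7]
tcp_rot: [179.9, -0.0, 90.0]
ft_force: [-3.0, -0.2, 5.0]
finger_gap: 25.4
```

>>> carry_out --commands '[[[30,0,0,0,0,0,0],[40,0,0,0,0,0,0],[60,0,0,0,0,0,0],[60,0,0,0,0,0,0],[60,0,0,0,0,0,0]]]'

```text
time: 36.3
tool_pos: [615.4, 80.6, 121.2]
tcp_rot: [-180.0, 0.0, 90.0]
ft_force: [-0.5, -0.4, 0.5]
finger_gap: 59.9
```

>>> carry_out --commands '[[[60,0,0,-25,0,0,0],[60,0,0,-65,0,0,0],[60,0,0,-100,0,0,0],[60,0,0,-100,0,0,0],[60,0,0,-100,0,0,0]]]'

```text
time: 36.92
tool_pos: [615.2, 80.6, 220.8]
tcp_rot: [-180.0, 0.0, 90.0]
ft_force: [-0.4, -0.3, -1.8]
finger_gap: 60.3
```

```bash
python3 - <<'E'
from h import *
from bench import r,viewer as v
s=r.sense();print(s["tool_pos"],s["ft_force"],s["finger_gap"],s["time"])
C,im=shot(v,"wrist","w15")
u=proj(C,(615.2,80.6,121));print(u,dark_ball(im,u,22,40))
u=proj(C,(548,12,10));print(u,dark_ball(im,u,40,70))
E
```

```text
[615.18137336  80.55012284 220.77241098] [-0.35269376 -0.25579437 -1.82843664] 60.309272414944324 36.925
[279.13897251 218.60501626] [([278.6, 218.7], [262, 202, 35, 35, 940])]
[224.82699057 240.02586827] [([262.3, 218.9], [261, 211, 3, 17, 36]), ([224.8, 240.0], [201, 218, 49, 44, 1667]), ([218.1, 272.7], [211, 264, 13, 16, 148]), ([260.2, 275.4], [255, 269, 9, 11, 60]), ([198.4, 276.9], [191, 274, 14, 6, 57])]
```

>>> carry_out --commands '[[[60,30,-16,0,0,0,0],[60,80,-43,0,0,0,0],[60,130,-70,0,0,0,0],[60,185,-99,0,0,0,0],[60,233.5,-125,0,0,0,0]]]'

```text
time: 37.6
tool_pos: [488.4, 315.4, 219.4]
tcp_rot: [-179.9, 0.1, 90.0]
ft_force: [-0.1, -0.2, 0.1]
finger_gap: 60.5
```

>>> carry_out --commands '[[[60,0,0,0,0,0,0],[60,0,0,0,0,0,0],[60,0,0,20,0,0,0],[60,0,0,30,0,0,0],[60,0,0,30,0,0,0]]]'

```text
time: 38.22
tool_pos: [489.7, 312.8, 189.0]
tcp_rot: [-179.8, 0.1, 89.9]
ft_force: [-0.1, -0.8, -0.2]
finger_gap: 59.8
```

```bash
python3 - <<'E'
from h import *
from bench import r,viewer as v
s=r.sense();print(s["tool_pos"],s["ft_force"],s["finger_gap"],s["time"])
C,im=shot(v,"wrist","w16")
u=proj(C,(490.3,314.1,122));print(u,dark_ball(im,u,30,40))
print(proj(C,(502.3,383,156)),[(b[0],b[1][2:]) for b in blobs(red(im),200) if 150<b[0][0]<400])
E
```

```text
[489.73972318 312.76390637 188.98405129] [-0.09741326 -0.75751394 -0.18509996] 59.820413449887255 38.225
[279.9384821 232.9364975] [([279.2, 229.9], [257, 207, 45, 47, 1610])]
[302.743686  134.5766322] [([303.4, 132.8], [56, 57, 2443])]
```

The short plunger is back upright on its pad (278.6,218.7 against predicted 279.1,218.6). Now the bottle.

>>> carry_out --commands '[[[60,0,0,30,0,0,0],[60,0,0,50,0,0,0],[60,0,0,66.5,0,0,0],[60,0,0,66.5,0,0,0],[60,0,0,66.5,0,0,0]]]'

```text
time: 38.9
tool_pos: [490.8, 314.3, 125.6]
tcp_rot: [180.0, -0.0, 90.0]
ft_force: [0.4, -0.1, -0.6]
finger_gap: 59.9
```

>>> carry_out --commands '[[[20,0,0,0,0,0,0],[20,0,0,0,0,0,0],[20,0,0,0,0,0,0],[20,0,0,0,0,0,0],[20,0,0,0,0,0,0]]]' --grip_force 60

```text
time: 39.52
tool_pos: [490.8, 314.6, 126.1]
tcp_rot: [179.9, -0.1, 90.0]
ft_force: [-1.9, -0.2, 5.3]
finger_gap: 27.7
```

>>> carry_out --commands '[[[20,0,0,-10,0,0,0],[20,0,0,-40,0,0,0],[20,0,0,-90,0,0,0],[20,0,0,-140,0,0,0],[20,0,0,-160,0,0,0]]]'

```text
time: 40.15
tool_pos: [491.6, 314.7, 288.9]
tcp_rot: [179.7, -0.1, 90.0]
ft_force: [1.1, 0.1, -3.6]
finger_gap: 27.6
```

>>> carry_out --commands '[[[20,-15,5,0,0,0,0],[20,-50,17,0,0,0,0],[20,-95,33,0,0,0,0],[20,-140,48,0,0,0,0],[20,-185,63,0,0,0,0]]]'

```text
time: 40.78
tool_pos: [552.4, 126.4, 280.9]
tcp_rot: [-179.7, 0.1, 90.0]
ft_force: [0.9, -0.1, -2.4]
finger_gap: 28.3
```

>>> carry_out --commands '[[[20,-45,16,0,0,0,0],[20,-90,31,0,0,0,0],[20,-135,47,0,0,0,0],[20,-170,59,0,0,0,0],[20,-184,63.5,0,0,0,0]]]'

```text
time: 41.4
tool_pos: [615.7, -58.0, 280.8]
tcp_rot: [-179.7, -0.0, 89.8]
ft_force: [0.3, -0.2, -1.9]
finger_gap: 27.6
```

>>> carry_out --commands '[[[20,0,0,20,0,0,0],[20,0,0,65,0,0,0],[20,0,0,110,0,0,0],[20,0,0,140,0,0,0],[20,0,0,146,0,0,0]]]'

```text
time: 42.02
tool_pos: [613.4, -53.0, 133.6]
tcp_rot: [-179.5, -0.1, 90.1]
ft_force: [0.3, 0.6, -2.1]
finger_gap: 27.7
```

>>> carry_out --commands '[[[20,0,0,3,0,0,0],[20,0,0,6,0,0,0],[20,0,0,8,0,0,0],[20,0,0,8,0,0,0],[20,0,0,8,0,0,0]]]'

```text
time: 42.65
tool_pos: [617.7, -55.1, 132.1]
tcp_rot: [179.9, 0.0, 90.0]
ft_force: [-0.8, -0.3, 3.9]
finger_gap: 27.6
```

>>> carry_out --commands '[[[30,0,0,0,0,0,0],[40,0,0,0,0,0,0],[60,0,0,0,0,0,0],[60,0,0,0,0,0,0],[60,0,0,0,0,0,0]]]'

```text
time: 43.28
tool_pos: [616.8, -54.9, 130.6]
tcp_rot: [-180.0, -0.0, 90.0]
ft_force: [0.1, 0.6, -0.4]
finger_gap: 59.9
```

>>> carry_out --commands '[[[60,0,0,-30,0,0,0],[60,0,0,-80,0,0,0],[60,0,0,-130,0,0,0],[60,0,0,-150,0,0,0],[60,0,0,-150,0,0,0]]]'

```text
time: 43.9
tool_pos: [617.8, -55.1, 282.5]
tcp_rot: [179.8, 0.0, 90.0]
ft_force: [-0.5, 0.6, -0.9]
finger_gap: 60.1
```

>>> carry_out --commands '[[[60,30,-8,0,0,0,0],[60,75,-20,0,0,0,0],[60,125,-33,0,0,0,0],[60,175,-46,0,0,0,0],[60,220,-58,0,0,0,0]]]'

```text
time: 44.52
tool_pos: [557.1, 166.5, 277.4]
tcp_rot: [-179.7, 0.0, 90.0]
ft_force: [0.6, 0.9, 0.5]
finger_gap: 60.0
```

>>> carry_out --commands '[[[60,50,-13,0,0,0,0],[60,100,-26,0,0,0,0],[60,150,-39,0,0,0,0],[60,195,-51,0,0,0,0],[60,218,-56.5,0,0,0,0]]]'

```text
time: 45.15
tool_pos: [500.5, 384.7, 277.5]
tcp_rot: [-179.8, 0.1, 90.1]
ft_force: [-0.3, -0.3, 0.3]
finger_gap: 60.1
```

>>> carry_out --commands '[[[60,0,0,0,0,0,0],[60,0,0,20,0,0,0],[60,0,0,50,0,0,0],[60,0,0,50,0,0,0],[60,0,0,50,0,0,0]]]'

```text
time: 45.78
tool_pos: [502.8, 382.1, 230.9]
tcp_rot: [-180.0, 0.0, 89.9]
ft_force: [0.1, 0.4, 0.3]
finger_gap: 60.0
```

```bash
python3 - <<'E'
from h import *
from bench import r,viewer as v
s=r.sense();print(s["tool_pos"],s["ft_force"],s["finger_gap"],s["time"])
C,im=shot(v,"wrist","w17")
print(proj(C,(502.3,383,156)),[(b[0],b[1][2:]) for b in blobs(red(im),200) if 150<b[0][0]<400])
T,t=shot(v,"top","t17");u=proj(T,(616.8,-54.9,128));print(u,dark_ball(t,u,14,40),proj(T,(616.8,-54.9,10)))
cv2.imwrite("pics/m17.png",cv2.resize(t[120:260,80:340],(780,420),interpolation=2)[:,:,::-1])
E
```

```text
[502.83300578 382.13176469 230.891464  ] [0.08112043 0.37043057 0.32749208] 59.98899971410305 45.775
[278.14594242 229.39747831] [([277.9, 231.1], [39, 35, 1061])]
[310.58276508 178.80977149] [] [307.90471511 186.71430146]
```

View pics/m17.png

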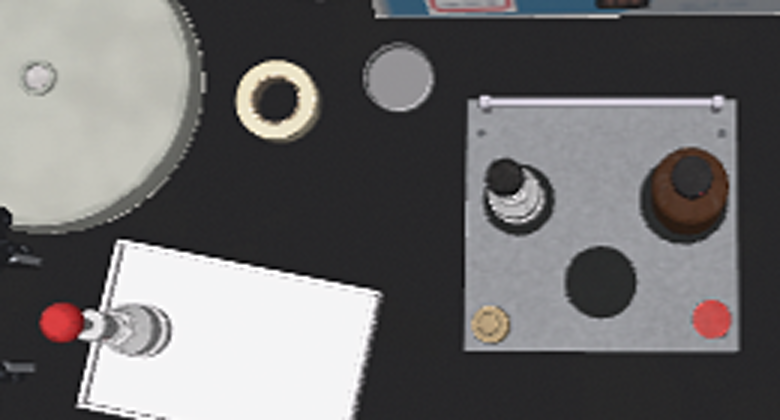

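The short plunger and bottle stand centred on their pads (cap at 310,178.7 against predicted 310.6,178.8). Last, the long plunger.

>>> carry_out --commands '[[[60,0,0,30,0,0,0],[60,0,0,58,0,0,0],[60,0,0,74,0,0,0],[60,0,0,74,0,0,0],[60,0,0,74,0,0,0]]]'

```text
time: 46.5
tool_pos: [503.2, 383.5, 158.4]
tcp_rot: [179.9, -0.1, 90.0]
ft_force: [-1.1, -0.4, -0.2]
finger_gap: 59.8
```

>>> carry_out --commands '[[[20,0,0,0,0,0,0],[20,0,0,0,0,0,0],[20,0,0,0,0,0,0],[20,0,0,0,0,0,0],[20,0,0,0,0,0,0]]]' --grip_force 60

```text
time: 47.12
tool_pos: [503.0, 383.6, 158.3]
tcp_rot: [179.9, -0.1, 90.0]
ft_force: [-1.1, -0.5, 5.5]
finger_gap: 25.5
```

>>> carry_out --commands '[[[20,0,0,-10,0,0,0],[20,0,0,-30,0,0,0],[20,0,0,-65,0,0,0],[20,0,0,-95,0,0,0],[20,0,0,-95,0,0,0]]]'

```text
time: 47.75
tool_pos: [504.0, 384.1, 256.5]
tcp_rot: [179.6, -0.2, 90.0]
ft_force: [-0.5, 1.0, -4.0]
finger_gap: 25.7
```

>>> carry_out --commands '[[[20,-15,2,0,0,0,0],[20,-50,6,0,0,0,0],[20,-95,12,0,0,0,0],[20,-140,17,0,0,0,0],[20,-185,23,0,0,0,0]]]'

```text
time: 48.38
tool_pos: [524.2, 195.4, 249.3]
tcp_rot: [-179.8, 0.1, 90.0]
ft_force: [1.0, 0.2, -3.3]
finger_gap: 25.4
```

>>> carry_out --commands '[[[20,-45,6,0,0,0,0],[20,-90,11,0,0,0,0],[20,-135,17,0,0,0,0],[20,-170,21,0,0,0,0],[20,-186,23,0,0,0,0]]]'

```text
time: 49.0
tool_pos: [547.1, 9.5, 249.6]
tcp_rot: [-179.8, 0.0, 89.9]
ft_force: [-0.4, 0.3, -4.0]
finger_gap: 25.1
```

>>> carry_out --commands '[[[20,0,0,0,0,0,0],[20,0,0,30,0,0,0],[20,0,0,60,0,0,0],[20,0,0,78,0,0,0],[20,0,0,83,0,0,0]]]'

```text
time: 49.62
tool_pos: [547.4, 13.0, 167.3]
tcp_rot: [-179.8, -0.0, 90.1]
ft_force: [0.6, -0.4, -3.5]
finger_gap: 25.7
```

>>> carry_out --commands '[[[20,0,0,2,0,0,0],[20,0,0,4,0,0,0],[20,0,0,6,0,0,0],[20,0,0,6,0,0,0],[20,0,0,6,0,0,0]]]'

```text
time: 50.25
tool_pos: [549.3, 12.0, 164.2]
tcp_rot: [179.9, 0.0, 90.0]
ft_force: [-1.7, 0.1, 5.9]
finger_gap: 25.2
```

Contact made at the expected height. I'll release, rise, retreat and check.

>>> carry_out --commands '[[[30,0,0,0,0,0,0],[40,0,0,0,0,0,0],[60,0,0,0,0,0,0],[60,0,0,0,0,0,0],[60,0,0,0,0,0,0]]]'

```text
time: 50.88
tool_pos: [548.4, 12.1, 162.7]
tcp_rot: [-180.0, -0.0, 90.0]
ft_force: [0.3, 0.7, 0.7]
finger_gap: 60.2
```

>>> carry_out --commands '[[[60,0,0,-25,0,0,0],[60,0,0,-70,0,0,0],[60,0,0,-120,0,0,0],[60,0,0,-170,0,0,0],[60,0,0,-190,0,0,0]]]'

```text
time: 51.5
tool_pos: [549.4, 12.0, 356.8]
tcp_rot: [179.7, 0.0, 90.0]
ft_force: [0.3, 0.2, -1.1]
finger_gap: 60.1
```

>>> carry_out --commands '[[[60,30,-5,0,0,0,0],[60,60,-10,0,0,0,0],[60,60,-10,0,0,0,0],[60,60,-10,0,0,0,0],[60,60,-10,0,0,0,0]]]'

```text
time: 52.12
tool_pos: [538.4, 71.3, 352.3]
tcp_rot: [-180.0, 0.0, 90.0]
ft_force: [0.1, -0.5, -0.4]
finger_gap: 60.4
```

```bash
python3 - <<'E'
from h import *
from bench import r,viewer as v
s=r.sense();print(s["tool_pos"],s["ft_force"],s["finger_gap"],s["time"])
C,im=shot(v,"wrist","w18");T,t=shot(v,"top","t18");S,q=shot(v,"side","s18")
R=[(b[0],b[1]) for b in blobs(red(im),40) if 150<b[0][0]<400]; print(R)
print("ball exp",proj(C,(548,12,162)),proj(S,(548,12,162)),[b[0] for b in blobs(red(q),8)])
u=proj(C,(615.2,80.6,121));print(u,dark_ball(im,u,24,40));u=proj(C,(616.8,-54.9,128));print(u,dark_ball(im,u,24,40))
print("can label exp",proj(T,(482,-304,103)),[b[0] for b in blobs(red(t),5) if 390<b[0][0]<450 and b[0][1]>200])
cv2.imwrite("pics/m18.png",np.vstack([np.hstack([cv2.resize(im,(400,300)),cv2.resize(q[160:270,200:370],(400,300))]),cv2.resize(t[150:300,100:500],(800,300))])[:,:,::-1])
E
```

```text
[538.43193154  71.32013505 352.30994474] [ 0.06374992 -0.51256465 -0.41948845] 60.425693911414754 52.125
[([288.9, 240.9], [277, 230, 25, 23, 430]), ([267.6, 258.0], [259, 250, 18, 17, 248])]
ball exp [288.04137547 239.96080464] [280.25591925 190.53816325] [[217.5, 113.5], [39.3, 142.0], [261.0, 144.5], [280.7, 188.8], [297.8, 222.6]]
[343.50316392 173.74431134] [([343.5, 173.4], [333, 163, 23, 23, 396])]
[338.85161225 275.49544745] [([333.7, 283.1], [314, 261, 44, 38, 1191]), ([358.9, 268.2], [354, 263, 8, 16, 67])]
can label exp [422.67954511 242.90856425] [[421.8, 241.6]]
```

View pics/m18.png

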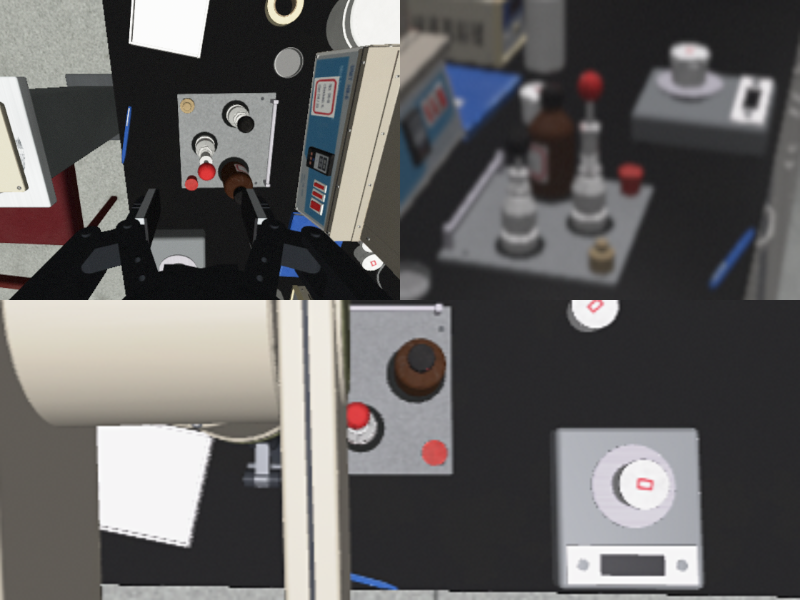

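The last view shows everything upright on its own place and the gripper clear. The can's apparent 6 px shift on the pan is the expected parallax for its height. Handing in.

```bash
python3 -c "
from bench import r
print(r.sense()['qd'].round(2)); print(r.hand_in())"
```

```text
[ 0.17 -0.08 -0.17  0.07  0.06  0.22]
the job is handed in; nothing more can be done
None
```

I cleared the long plunger, short plunger and bottle to the side tray and set the can on the balance pan. Then I stood the short plunger, bottle and long plunger back on their own pads. I handed in at about 52 s of the 147 s allowed; the hand-in gives no verdict, so these are my own checks.

- **Plungers:** both balls were within about 1–2 px of where a plunger upright on its pad should appear. The two pad centres matched the grasp positions within 1–2 mm.
- **Can:** its label was about 2–3 mm from the pan centre, against a 15 mm limit.
- **Bottle:** in the top view the cap was within 1 px of its predicted position. It was found about 3–4 mm off its pad centre at the start, so I put it back on the measured centre instead. At the end I checked it only by eye, because the dark-cap mask merged with the bottle body.
- **Gripper:** it was open, empty and clear of everything, with contact force near zero.

Three readings disagreed with the text:
- **Pan height:** triangulated at 65 mm against 62 mm. I used 62 mm, and the can touched down there with about 14 N.
- **Red ball height:** triangulated at 167 mm against 162 mm. I used 162 mm.
- **Gripper opening:** it read 2–4 mm less than the size of whatever it held. Nothing slipped.

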